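Load two clay blanks into their press dies

TASK

Load the two metal press dies on the mosaic bench: put the large round clay blank into the die with the round cavity and the square clay blank into the die with the square cavity, each lying flat on the cavity's floor. Set the blanks down gently, do not drop them in, and let go.

Things in the scene. Friction and masses are not known exactly. Their poses are not given: they have to be found in the camera images.
- round_blank_center (a point): centre (half-way up, 15 mm over its underside) of the large round clay blank: a terracotta-coloured disc 52 mm in diameter and 30 mm thick, about 0.13 kg, lying flat on the table; its z axis is up. Not to be confused with the small round blank, 34 mm in diameter, of the same clay. In the die its upper 20 mm stand above the die's top face, so hold it by its upper part.
- square_blank_center (a point): centre (half-way up, 15 mm over its underside) of the square clay blank: a terracotta-coloured tile 52 x 52 mm and 30 mm thick, about 0.16 kg, lying flat on the table; its x and y axes run along its sides, z is up. Not to be confused with the oblong blank, 66 x 34 mm, of the same clay. In the die its upper 20 mm stand above the die's top face, so hold it by its upper part.
- round_cavity (a point): centre of the flat floor of the round cavity: 70 mm in diameter, 10 mm deep, straight-walled, with a darker steel floor, open at the top, in the middle of a fixed bare-metal die block 104 x 104 x 22 mm; the floor is 12 mm and the die's top face 22 mm above the table. z is up.
- square_cavity (a point): centre of the flat floor of the square cavity: 70 x 70 mm, 10 mm deep, straight-walled, with a darker steel floor, open at the top, in the middle of a fixed bare-metal die block 104 x 104 x 22 mm; the floor is 12 mm and the die's top face 22 mm above the table. Its x and y axes run along the cavity's sides, z is up.
Things that resemble listed ones, but are neither listed nor needed, are in the scene too. What is shaped like the part that bears round_blank_center but red or yellow is not meant. Leave any black look-alike of the part that bears square_blank_center alone.

How it is judged:
At the end, for the whole second after the job is handed in: The large round blank lies in the round cavity and the square blank in the square cavity: each blank's centre within 15 mm of its cavity's centre seen from above, its underside within 3 mm of the cavity's floor, upright within 0.08 rad (about 4.5 degrees), and at rest (horizontal distance between round_blank_center and round_cavity below 0.015 m and z of round_blank_center in the frame of round_cavity below 0.018 m and angle between each of round_blank_center, square_blank_center's own z axis and vertical below 0.08 rad and horizontal distance between square_blank_center and square_cavity below 0.015 m and z of square_blank_center in the frame of square_cavity below 0.018 m and linear speed of each of round_blank, square_blank below 0.02 m/s); the robot touches nothing.
It fails at once if the round blank is dropped into its die (falls at more than 0.8 m/s, a drop of over about 30 mm) (horizontal distance between round_blank_center and round_cavity below 0.05 m and z of round_blank_center in the frame of round_cavity below 0.045 m and linear speed of round_blank above 0.8 m/s).
It fails at once if the square blank is dropped into its die (falls at more than 0.8 m/s, a drop of over about 30 mm) (horizontal distance between square_blank_center and square_cavity below 0.05 m and z of square_blank_center in the frame of square_cavity below 0.045 m and linear speed of square_blank above 0.8 m/s).
It also fails if it takes over 54 s, if anything falls off the work surface, if the arm or the gripper's body presses on something with over 40 N, if the wrist force passes 120 N, or if a joint passes its speed limit or range.

ROBOT

A 6-joint arm with a two-finger parallel gripper is mounted at the origin on the work surface. World frame = base frame: x ahead of the robot, y to its left, z up, the work surface at z = 0. Lengths are in m, angles in rad, forces in N, time in s.
With the tool pointing down it reaches from about 0.3 to 0.775 m from the base axis. Payload 14.6 kg.
Tool frame: the origin (TCP) lies on the centre line of the jaws, within the pads' length; the fingertips stand 19 mm ahead of it and the grasp point (between the pads) is the TCP; z points along the fingers, y is the direction in which the jaws open and shut (so a half turn about z gives the same grasp; the last joint's range is limited). The gripper opens to 94 mm and grips with 3 to 60 N. Pads are 16 mm wide; open, the fingers measure 119 mm over their backs; the gripper's body (75 mm by 177 mm) begins 78 mm behind the grasp point.
Start: joints at [1.267, 0.3, 1.521, -0, 1.321, -0.067], TCP at [0.129, 0.535, 0.224] pointing down, gripper open.
Joint ranges: [-3.03, 3.03], [-0.79, 2.21], [0.23, 2.52], [-1.04, 4.18], [0, 3.07], [-2.55, 2.55]. Speed limits (rad/s): [2.22, 2.22, 2.57, 3.14, 3.14, 3.14].

INTERFACE

Orientations are given as [roll, pitch, yaw] about the fixed x, y, z axes, in that order (R = Rz(yaw) Ry(pitch) Rx(roll)).
In Python, from station import ctrl gives the robot as it stands. The module is installed in compiled form; this text tells all that it offers.
- The arm moves only by the shell command python3 -m creep 'ROWS' [FORCE]. ROWS is a JSON object of lists of equal length, an entry for each row: "translation": the shift along the world's x, y, z in mm, a list of three; "yaw": the turn about the world's z in rad; "gripper": the closure in counts, from 0 (fully open) to 255 (shut). A call has 1 to 5 rows; each row is the pose to reach, as a shift and turn from the pose measured when the call began; what a row does not reach only later rows make up. A row lasts 1/12 s, in which the tool goes at most 41.7 mm and 7.16 degrees, less where a joint would pass 70% of its speed; a pose out of reach is approached as far as the arm can. A call with a gripper value outside its range is refused whole. The fingers move at their own pace and stop on an object; FORCE is the grip in N (left out, the last holds). Time passes only in rows, so rows that repeat a pose let the fingers close. It gives the time, the measured TCP pose, the force and the opening at its end, in the units of the state.
- ctrl.get_obs(): the state, without advancing time (a new reading comes with each control period).
- ctrl.camera(name): name is "scene" or "top" or "wrist"; returns a dict with "pixels" (384x512x3 uint8, red, green, blue), "depth" (384x512 float32, m along the optical axis (not along the pixel's ray), 0 where there is no reading), "fx", "fy", "cx", "cy" (pixels), "R" (3x3) and "t" (3): a world point X has camera coordinates R X + t; the wrist camera has in their place "tool_from_camera" (4x4, takes a point from camera to tool coordinates, whose origin is the TCP and whose axes are the flange's). Camera axes: x right, y down, z forward; pixel columns grow to the right and rows downward; lengths in m; the calibration is good to about 2 mm. A picture is of the moment at which its call begins: read the wrist's pose just before it.
- ctrl.hand_in(): hands the job in, once; it reports no verdict.
The state is a dict: "time_s": time; "qpos": joint angles; "joint_vel": joint speeds; "tau": joint torques, N m; "ee_pos": TCP position; "eef_rot": TCP orientation; "force": force on the tool from outside, world axes, zero at the start; "moment": the same for the moment, N m; "grip_width": finger opening in m.
Only numpy, scipy, OpenCV 4.12 (cv2) and the standard library are available. Lean on these libraries where they do the work, as an engineer would, in place of code of your own. Each camera call takes 0.05 s, during which the arm holds its last target. There are 200 camera calls.

## Working session

There is one attempt and no reset: what is moved stays moved. The work goes in short steps, Python scripts to look and compute and a shell command to move; the robot and the scene stay as the last step left them, time stands still between calls to the robot, and variables do not carry over. Pictures are saved under pics/ and viewed, about 8 in all and at most 12, crops included, and the job is handed in when it is done.

```bash
mkdir -p pics; cat > h.py <<'E'
import numpy as np, cv2
from station import ctrl
def save(c,n): cv2.imwrite(n,cv2.cvtColor(c["pixels"],cv2.COLOR_RGB2BGR))
def plane(c,u,v,z):
    R=np.array(c["R"]);t=np.array(c["t"]);o=-R.T@t
    d=R.T@np.array([(u-c["cx"])/c["fx"],(v-c["cy"])/c["fy"],1.])
    return o+d*(z-o[2])/d[2]
E
python3 - <<'E'
from h import *
import pickle
c=ctrl.camera("top");save(c,"pics/top.png");pickle.dump(c,open("top.pkl","wb"))
s=ctrl.get_obs();print(s["time_s"],s["ee_pos"],s["eef_rot"],s["grip_width"])
R=np.array(c["R"]);print(-R.T@c["t"],R.round(2),c["fx"])
E
```

```text
0.05 [0.12897138 0.53441654 0.22388522] [-3.14043318e+00 -6.26415173e-05  2.90481523e+00] 0.09402450059939275
[ 0.47775131 -0.03929421  1.10787952] [[ 0.01 -1.    0.01]
 [-1.   -0.01 -0.08]
 [ 0.08 -0.   -1.  ]] 436.1370299833458
```

View pics/top.png

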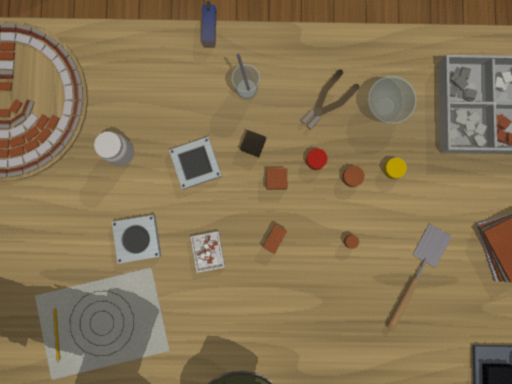

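The top view shows these terracotta parts:
- **Squares and oblongs:** square-ish (276,178), oblong (274,238).
- **Discs:** large (353,176), small (351,241).
- **Look-alikes:** black square (253,144), red disc (317,158), yellow disc (396,168).
- **Dies:** square cavity (195,162), round cavity (135,238).

By description, the square blank is at (276,178) and the large round one at (353,176). I'll measure both and confirm in a crop.

```bash
python3 - <<'E'
from h import *
import pickle
c=pickle.load(open("top.pkl","rb"));im=c["pixels"]
hsv=cv2.cvtColor(im,cv2.COLOR_RGB2HSV)
for n,(u,v) in dict(sq=(276,178),ob=(274,238),R=(353,176),r=(351,241),red=(317,158)).items():
    print(n,hsv[v,u],c["depth"][v,u])
print("table",hsv[200,330])
def show(n,m,u,v,z):
    k,l,_,_=cv2.connectedComponentsWithStats(m)
    b=(l==l[v,u]).astype(np.uint8)
    ct=max(cv2.findContours(b,0,1)[0],key=cv2.contourArea)
    P=np.array([plane(c,*p[0],z)[:2] for p in ct],np.float32)*1000
    r=cv2.minAreaRect(P);bx=cv2.boxPoints(r);e=bx[1]-bx[0]
    print(n,"center",np.round(r[0],1),"size",np.round(r[1],1),"edge deg",np.degrees(np.arctan2(e[1],e[0])).round(1)%90)
# by depth-derived height
H,W=im.shape[:2];uu,vv=np.meshgrid(np.arange(W),np.arange(H))
d=c["depth"];pc=np.stack([(uu-c["cx"])/c["fx"]*d,(vv-c["cy"])/c["fy"]*d,d],-1)
X=(pc-np.array(c["t"]))@np.array(c["R"]);z=X[...,2]
print("zs",[z[p].round(4) for p in [(178,276),(176,353),(162,195),(238,135),(200,330)]])
top=((abs(z-.03)<.006)&(hsv[...,1]>90)&((hsv[...,0]<14)|(hsv[...,0]>170))).astype(np.uint8)
for n,(u,v) in dict(sq=(276,178),ob=(274,238),R=(353,176),r=(351,241)).items(): show(n,top,u,v,.03)
dark=(hsv[...,2]<90).astype(np.uint8)
show("sqcav",dark,195,162,.012);show("rcav",dark,135,238,.012)
die=((abs(z-.017)<.009)&(hsv[...,1]<60)).astype(np.uint8)
for n,(u,v) in dict(sqdie=(195,162),rdie=(135,238)).items():show(n,die,u,v,.022)
cr=np.hstack([cv2.resize(im[130:260,90:250],None,fx=2.4,fy=2.4),cv2.resize(im[130:260,240:400],None,fx=2.4,fy=2.4)])
cv2.imwrite("pics/crop.png",cr[...,::-1])
E
```

```text
sq [ 10 167 131] 1.082818
ob [ 10 162 132] 1.0754848
R [ 11 171 134] 1.0847251
r [ 10 163 130] 1.0722347
red [  3 215 153] 1.0904197
table [ 20 109 154]
zs [np.float64(0.0319), np.float64(0.0315), np.float64(0.0124), np.float64(0.0126), np.float64(-0.0028)]
sq center [605.2 -79.3] size [50.1 49.9] edge deg 0.80000305
ob center [455.1 -77.1] size [33.8 64.6] edge deg 62.3
R center [ 614.1 -272.2] size [49.1 50. ] edge deg 45.4
r center [ 451.7 -266.7] size [29.4 32.2] edge deg 0.69999695
sqcav center [644.3 126.3] size [66.5 67.2] edge deg 19.5
rcav center [449.4 269.3] size [64.9 62.3] edge deg 1.9000015
sqdie center [641.9 124.6] size [106.1 103.9] edge deg 19.800003
rdie center [450.3 265.9] size [103.6 107.9] edge deg 10.199997
```

View pics/crop.png

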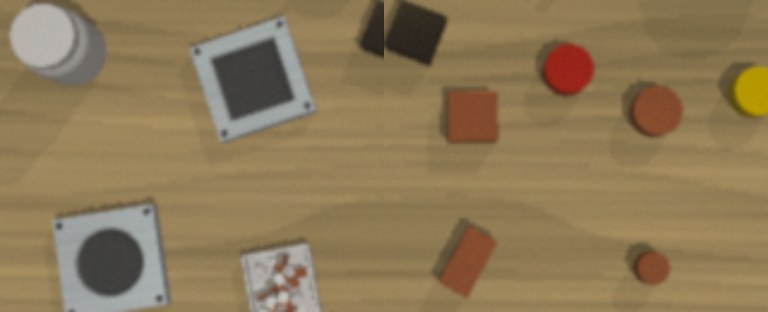

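The crop confirms it: the square blank is the ~50x50 mm terracotta tile at top pixel (276,178), next to the 34x65 oblong. The large round blank is the 50 mm terracotta disc at (353,176); the other round one is about 31 mm. Going over to the square blank first.

```bash
python3 -m creep '{"translation":[[200,-258,-20],[200,-258,-20],[200,-258,-20],[200,-258,-20],[200,-258,-20]],"yaw":[-0.6,-0.6,-0.6,-0.6,-0.6],"gripper":[0,0,0,0,0]}' 30
python3 -m creep '{"translation":[[300,-387,-20],[300,-387,-20],[300,-387,-20],[300,-387,-20],[300,-387,-20]],"yaw":[-0.7,-0.7,-0.7,-0.7,-0.7],"gripper":[0,0,0,0,0]}'
```

```text
time_s: 0.47
ee_pos: [0.2568, 0.3684, 0.2109]
eef_rot: [-3.14, 0.0, 2.299]
force: [1.2, 1.1, 0.4]
grip_width: 0.094
time_s: 0.88
ee_pos: [0.3843, 0.2036, 0.2026]
eef_rot: [-3.14, 0.0, 1.674]
force: [1.3, 0.6, 0.0]
grip_width: 0.0938
```

```bash
python3 -m creep '{"translation":[[221,-283,-20],[221,-283,-20],[221,-283,-20],[221,-283,-20],[221,-283,-20]],"yaw":[-0.09,-0.09,-0.09,-0.09,-0.09],"gripper":[0,0,0,0,0]}'
python3 -m creep '{"translation":[[93,-119,-20],[93,-119,-20],[93,-119,-20],[93,-119,-20],[93,-119,-20]],"yaw":[0,0,0,0,0],"gripper":[0,0,0,0,0]}'
cat >> h.py <<'E'
from scipy.spatial.transform import Rotation as Ro
def wrist(name,z,seed=None,test=None,pre=False):
    s=ctrl.get_obs();c=ctrl.camera("wrist");save(c,name)
    T=np.eye(4);T[:3,:3]=Ro.from_euler("xyz",s["eef_rot"]).as_matrix();T[:3,3]=s["ee_pos"]
    M=T@np.array(c["tool_from_camera"]);c["R"]=M[:3,:3].T;c["t"]=-M[:3,:3].T@M[:3,3]
    return s,c
def rects(c,m,z,amin=300):
    for ct in cv2.findContours(m,0,1)[0]:
        if cv2.contourArea(ct)<amin: continue
        P=np.array([plane(c,*p[0],z)[:2] for p in ct],np.float32)*1000
        r=cv2.minAreaRect(P);bx=cv2.boxPoints(r);e=bx[1]-bx[0]
        print("px",ct[:,0].mean(0).round(),"center",np.round(r[0],1),"size",np.round(r[1],1),"deg",np.degrees(np.arctan2(e[1],e[0])).round(1)%90, "circle",[np.round(q,1) for q in cv2.minEnclosingCircle(P)])
def heights(c):
    d=c["depth"];H,W=d.shape;uu,vv=np.meshgrid(np.arange(W),np.arange(H))
    X=(np.stack([(uu-c["cx"])/c["fx"]*d,(vv-c["cy"])/c["fy"]*d,d],-1)-np.array(c["t"]))@np.array(c["R"])
    return np.where(d>0,X[...,2],9)
def clay(c):
    h=cv2.cvtColor(c["pixels"],cv2.COLOR_RGB2HSV)
    m=((h[...,1]>130)&((h[...,0]<15)|(h[...,0]>174))&(abs(heights(c)-.03)<.005)).astype(np.uint8)
    return cv2.morphologyEx(m,cv2.MORPH_OPEN,np.ones((5,5)))
E
python3 - <<'E'
from h import *
s,c=wrist("pics/w1.png",0);print(s["ee_pos"],s["eef_rot"]);rects(c,clay(c),.03)
E
```

```text
time_s: 1.3
ee_pos: [0.5121, 0.0393, 0.1907]
eef_rot: [-3.139, -0.0, 1.583]
force: [-0.3, 0.3, -0.3]
grip_width: 0.0941
time_s: 1.72
ee_pos: [0.6063, -0.0838, 0.1685]
eef_rot: [-3.137, 0.0, 1.58]
force: [-0.8, -0.1, 0.8]
grip_width: 0.0939
[ 0.60630526 -0.08379469  0.16848457] [-3.13713536e+00  5.76139258e-06  1.57974477e+00]
px [256. 349.] center [ 614.  -273.6] size [49.2 47.8] deg 0.69999695 circle [array([ 612.7, -271.4]), np.float64(26.8)]
px [299. 274.] center [ 655.5 -179.1] size [50.3 50.8] deg 0.69999695 circle [array([ 655.1, -179.3]), np.float64(26.7)]
px [251. 181.] center [604.5 -79.8] size [50.2 51.5] deg 1.699997 circle [array([605.1, -79.9]), np.float64(34.8)]
px [ 95. 176.] center [455.5 -76.8] size [35.3 65.9] deg 62.4 circle [array([455.6, -76.7]), np.float64(35.6)]
```

View pics/w1.png

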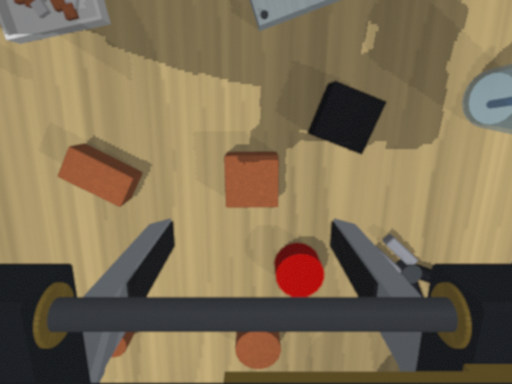

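The wrist view has the square blank at (251,181), in agreement with the top view to about 1 mm. The jaws straddle it along x with the sides clear, so I'll descend and grip.

```bash
python3 -m creep '{"translation":[[-1.5,4,-40],[-1.5,4,-80],[-1.5,4,-115],[-1.5,4,-135],[-1.5,4,-135]],"yaw":[0.01,0.01,0.01,0.01,0.01],"gripper":[0,0,0,0,0]}'
python3 -m creep '{"translation":[[0,0,0],[0,0,0],[0,0,0],[0,0,0],[0,0,0]],"yaw":[0,0,0,0,0],"gripper":[255,255,255,255,255]}' 30
python3 -m creep '{"translation":[[0,0,0],[0,0,0],[0,0,0],[0,0,10],[0,0,20]],"yaw":[0,0,0,0,0],"gripper":[255,255,255,255,255]}'
```

```text
time_s: 2.18
ee_pos: [0.6009, -0.0763, 0.0295]
eef_rot: [-3.129, -0.002, 1.592]
force: [0.0, -0.1, -0.7]
grip_width: 0.0939
time_s: 2.6
ee_pos: [0.6015, -0.0764, 0.0307]
eef_rot: [-3.131, -0.002, 1.591]
force: [-0.7, 0.2, -0.4]
grip_width: 0.0638
time_s: 3.02
ee_pos: [0.601, -0.0763, 0.0509]
eef_rot: [-3.13, -0.002, 1.591]
force: [0.1, -0.1, -2.0]
grip_width: 0.0516
```

The square blank is held, with the width at 51.6 mm. Now lifting and carrying it to the square die.

```bash
python3 -m creep '{"translation":[[0,0,30],[5,15,55],[13,50,60],[20,85,60],[26,120,60]],"yaw":[0,0.02,0.1,0.2,0.3],"gripper":[255,255,255,255,255]}'
python3 -m creep '{"translation":[[6,40,0],[14,75,0],[16,85,0],[16,87,0],[16,87,0]],"yaw":[0.06,0.06,0.06,0.06,0.06],"gripper":[255,255,255,255,255]}'
python3 - <<'E'
from h import *
s,c=wrist("pics/w2.png",0);print(s["ee_pos"],s["eef_rot"],s["grip_width"])
h=cv2.cvtColor(c["pixels"],cv2.COLOR_RGB2HSV);z=heights(c)
m=((abs(z-.022)<.005)&(h[...,1]<70)).astype(np.uint8);rects(c,m,.022,2000)
E
```

```text
time_s: 3.43
ee_pos: [0.6275, 0.0448, 0.1127]
eef_rot: [-3.131, -0.001, 1.895]
force: [1.0, -0.3, -2.1]
grip_width: 0.0519
time_s: 3.85
ee_pos: [0.6432, 0.1318, 0.1129]
eef_rot: [-3.131, -0.001, 1.956]
force: [0.8, 0.8, -2.2]
grip_width: 0.0515
[0.64323808 0.13184011 0.11289084] [-3.13108115e+00 -1.35869650e-03  1.95588401e+00] 0.051531221839078274
px [249. 172.] center [635.5 142. ] size [104.   69.2] deg 19.900002 circle [array([635.6, 141.8]), np.float64(61.8)]
```

View pics/w2.png

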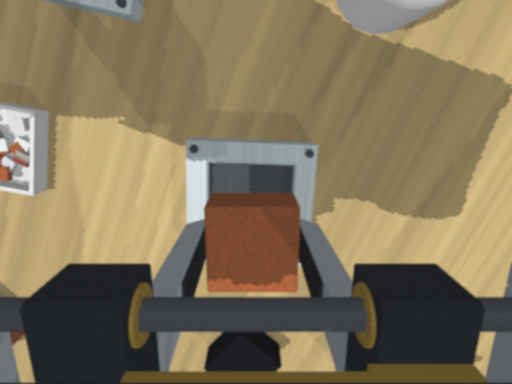

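The wrist view shows the die's far edge with its full 104 mm width, at 19.9°. The die centre comes out at about (641.5,125.6), within 2 mm of the top view. The blank is held square in the jaws, so I'll lower it slowly.

```bash
python3 -m creep '{"translation":[[-2,-3,-10],[-2,-3,-30],[-2,-3,-48],[-2,-3,-56],[-2,-3,-60]],"yaw":[-0.038,-0.038,-0.038,-0.038,-0.038],"gripper":[255,255,255,255,255]}'
python3 -m creep '{"translation":[[0,0,-2],[0,0,-4],[0,0,-6],[0,0,-7],[0,0,-7]],"yaw":[0,0,0,0,0],"gripper":[255,255,255,255,255]}'
```

```text
time_s: 4.32
ee_pos: [0.6408, 0.1263, 0.0518]
eef_rot: [-3.129, -0.002, 1.915]
force: [-0.4, -0.0, -2.2]
grip_width: 0.0517
time_s: 4.73
ee_pos: [0.6409, 0.1263, 0.0451]
eef_rot: [-3.129, -0.001, 1.915]
force: [0.4, 0.1, -1.1]
grip_width: 0.0515
```

```bash
python3 -m creep '{"translation":[[0,1,-0.5],[0,1,-1],[0,1,-1.5],[0,1,-2],[0,1,-2]],"yaw":[0,0,0,0,0],"gripper":[255,255,255,255,255]}'
python3 -m creep '{"translation":[[0,0,-0.3],[0,0,-0.6],[0,0,-0.8],[0,0,-0.8],[0,0,-0.8]],"yaw":[0,0,0,0,0],"gripper":[255,255,255,255,255]}'
```

```text
time_s: 5.15
ee_pos: [0.641, 0.1275, 0.0436]
eef_rot: [-3.13, -0.002, 1.915]
force: [-3.9, 0.1, 4.8]
grip_width: 0.0515
time_s: 5.57
ee_pos: [0.641, 0.1275, 0.0436]
eef_rot: [-3.13, -0.001, 1.915]
force: [-5.1, -0.3, 8.2]
grip_width: 0.0518
```

It's in contact with the floor (+8 N at the expected height). Releasing and rising.

```bash
python3 -m creep '{"translation":[[0,0,0.5],[0,0,0.5],[0,0,0.5],[0,0,0.5],[0,0,0.5]],"yaw":[0,0,0,0,0],"gripper":[0,0,0,0,0]}'
python3 -m creep '{"translation":[[0,0,0],[0,0,0],[0,0,10],[0,0,40],[0,0,80]],"yaw":[0,0,0,0,0],"gripper":[0,0,0,0,0]}'
python3 - <<'E'
from h import *
s,c=wrist("pics/w3.png",0)
h=cv2.cvtColor(c["pixels"],cv2.COLOR_RGB2HSV);z=heights(c)
m=((abs(z-.042)<.005)&(h[...,1]>130)).astype(np.uint8);rects(c,m,.042,1000)
m=((abs(z-.017)<.009)&(h[...,1]<70)).astype(np.uint8);rects(c,m,.022,2000)
E
```

```text
time_s: 5.98
ee_pos: [0.641, 0.1275, 0.044]
eef_rot: [-3.13, -0.001, 1.915]
force: [0.0, -0.9, 0.1]
grip_width: 0.0814
time_s: 6.4
ee_pos: [0.6396, 0.1273, 0.1227]
eef_rot: [-3.125, -0.003, 1.915]
force: [0.9, -0.3, 1.5]
grip_width: 0.0942
px [255. 205.] center [641.  124.9] size [51.1 51.3] deg 20.099998 circle [array([641.1, 124.4]), np.float64(35.0)]
px [256. 194.] center [641.4 125.6] size [104.  104.9] deg 19.800003 circle [array([641.8, 125.3]), np.float64(73.3)]
```

View pics/w3.png

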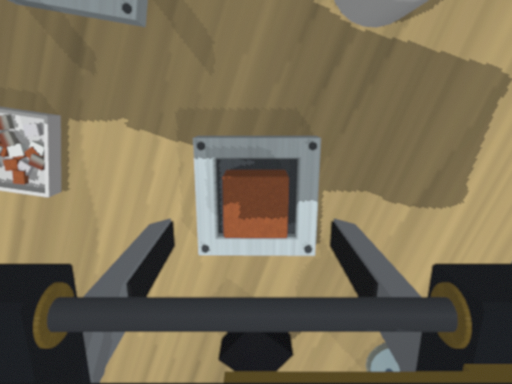

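The square blank at (255,205) lies inside the square cavity, about 1 mm off the die centre and aligned. Next, the large round blank.

```bash
python3 -m creep '{"translation":[[0,-20,30],[-26,-399,40],[-26,-399,40],[-26,-399,40],[-26,-399,40]],"yaw":[0,-0.76,-0.76,-0.76,-0.76],"gripper":[0,0,0,0,0]}'
python3 -m creep '{"translation":[[-15,-215,0],[-15,-215,0],[-15,-215,0],[-15,-215,0],[-15,-215,0]],"yaw":[-0.4,-0.4,-0.4,-0.4,-0.4],"gripper":[0,0,0,0,0]}'
```

```text
time_s: 6.87
ee_pos: [0.6314, -0.0588, 0.1679]
eef_rot: [-3.14, 0.0, 1.41]
force: [0.9, 0.1, -0.8]
grip_width: 0.0938
time_s: 7.28
ee_pos: [0.6166, -0.267, 0.1689]
eef_rot: [-3.141, 0.0, 1.007]
force: [1.0, 0.4, 0.6]
grip_width: 0.0938
```

```bash
python3 - <<'E'
from h import *
s,c=wrist("pics/w4.png",0);print(s["ee_pos"],s["eef_rot"]);rects(c,clay(c),.03)
E
```

```text
[ 0.61663851 -0.26701544  0.16891869] [-3.14087608e+00  1.20376302e-04  1.00689753e+00]
px [253. 191.] center [ 614.4 -272.3] size [50.2 49.8] deg 57.7 circle [array([ 613.8, -272.5]), np.float64(25.8)]
px [ 14. 106.] center [472.8 -87.7] size [33.8 29.9] deg 59.4 circle [array([471.9, -87.6]), np.float64(21.5)]
px [238.  82.] center [ 656.7 -180.9] size [49.9 50.2] deg 57.7 circle [array([ 656.2, -181.1]), np.float64(25.7)]
```

View pics/w4.png

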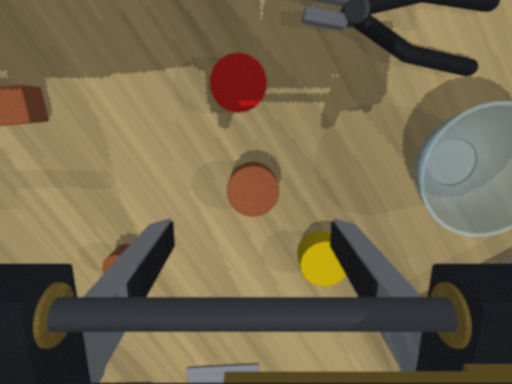

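The large round blank is at (253,191), at world (614,-272). Red and yellow are both clear of the fingers, so I'll descend.

```bash
python3 -m creep '{"translation":[[0.5,-7,-40],[0.5,-7,-80],[0.5,-7,-115],[0.5,-7,-134],[0.5,-7,-134]],"yaw":[0,0,0,0,0],"gripper":[0,0,0,0,0]}'
python3 -m creep '{"translation":[[0,0,0],[0,0,0],[0,0,0],[0,0,0],[0,0,0]],"yaw":[0,0,0,0,0],"gripper":[255,255,255,255,255]}' 30
```

```text
time_s: 7.75
ee_pos: [0.6137, -0.2802, 0.0302]
eef_rot: [-3.135, 0.002, 1.004]
force: [-1.0, -0.3, 0.6]
grip_width: 0.094
time_s: 8.17
ee_pos: [0.6143, -0.2804, 0.0316]
eef_rot: [-3.137, 0.002, 1.004]
force: [-0.4, -0.2, 0.0]
grip_width: 0.064
```

The TCP is about 8 mm low in y. Backing the jaws off slightly and correcting before I close.

```bash
python3 -m creep '{"translation":[[0,2,0.5],[0,6,0.5],[0,7.5,0.5],[0,7.5,0.5],[0,7.5,0.5]],"yaw":[0,0,0,0,0],"gripper":[40,40,40,40,40]}' 30
```

```text
time_s: 8.58
ee_pos: [0.6143, -0.2726, 0.0321]
eef_rot: [-3.137, 0.002, 1.004]
force: [0.2, -0.3, 0.4]
grip_width: 0.0791
```

```bash
python3 -m creep '{"translation":[[0,0,0],[0,0,0],[0,0,0],[0,0,0],[0,0,0]],"yaw":[0,0,0,0,0],"gripper":[255,255,255,255,255]}' 30
python3 -m creep '{"translation":[[0,0,0],[0,0,0],[0,0,0],[0,0,0],[0,0,0]],"yaw":[0,0,0,0,0],"gripper":[255,255,255,255,255]}'
python3 -m creep '{"translation":[[0,0,10],[0,0,40],[0,0,80],[0,0,100],[0,0,100]],"yaw":[0,0,0,0,0],"gripper":[255,255,255,255,255]}'
```

```text
time_s: 9.0
ee_pos: [0.6143, -0.2727, 0.0321]
eef_rot: [-3.137, 0.002, 1.004]
force: [0.4, -0.2, 0.2]
grip_width: 0.0514
time_s: 9.42
ee_pos: [0.6143, -0.2727, 0.0321]
eef_rot: [-3.137, 0.002, 1.004]
force: [0.1, -0.3, -0.3]
grip_width: 0.0514
time_s: 9.83
ee_pos: [0.616, -0.2736, 0.1387]
eef_rot: [3.138, 0.001, 1.004]
force: [0.1, 0.1, -1.0]
grip_width: 0.051
```

```bash
python3 -m creep '{"translation":[[-6,20,0],[-55,180,0],[-55,180,0],[-55,180,0],[-55,180,0]],"yaw":[0,0.25,0.25,0.25,0.25],"gripper":[255,255,255,255,255]}'
python3 -m creep '{"translation":[[-60,200,0],[-60,200,0],[-60,200,0],[-60,200,0],[-60,200,0]],"yaw":[0.25,0.25,0.25,0.25,0.25],"gripper":[255,255,255,255,255]}'
```

```text
time_s: 10.25
ee_pos: [0.5598, -0.0926, 0.1381]
eef_rot: [3.139, 0.001, 1.255]
force: [0.7, 0.5, -0.4]
grip_width: 0.0517
time_s: 10.67
ee_pos: [0.4992, 0.1067, 0.1378]
eef_rot: [3.14, 0.001, 1.504]
force: [1.3, 0.5, -0.9]
grip_width: 0.0517
```

```bash
python3 -m creep '{"translation":[[-12,40,0],[-24,80,0],[-36,120,0],[-46,152,0],[-49,160,0]],"yaw":[0.24,0.24,0.24,0.24,0.24],"gripper":[255,255,255,255,255]}'
python3 -m creep '{"translation":[[0,0,-15],[0,0,-25],[0,0,-30],[0,0,-30],[0,0,-30]],"yaw":[0,0,0,0,0],"gripper":[255,255,255,255,255]}'
python3 - <<'E'
from h import *
s,c=wrist("pics/w5.png",0);print(s["ee_pos"],s["eef_rot"],s["grip_width"])
h=cv2.cvtColor(c["pixels"],cv2.COLOR_RGB2HSV);z=heights(c)
m=((abs(z-.022)<.005)&(h[...,1]<70)).astype(np.uint8);rects(c,m,.022,2000)
E
```

```text
time_s: 11.08
ee_pos: [0.4482, 0.2705, 0.1375]
eef_rot: [3.14, 0.001, 1.748]
force: [0.2, 0.0, -1.4]
grip_width: 0.0515
time_s: 11.5
ee_pos: [0.4485, 0.2698, 0.1073]
eef_rot: [3.141, 0.001, 1.747]
force: [0.5, -0.3, -2.3]
grip_width: 0.0512
[0.44848449 0.2697896  0.10734003] [3.14089283e+00 1.23054682e-03 1.74675866e+00] 0.05116627210145044
px [252. 175.] center [445.4 284.2] size [104.1  69.9] deg 10.099998 circle [array([445.4, 284.8]), np.float64(61.8)]
```

View pics/w5.png

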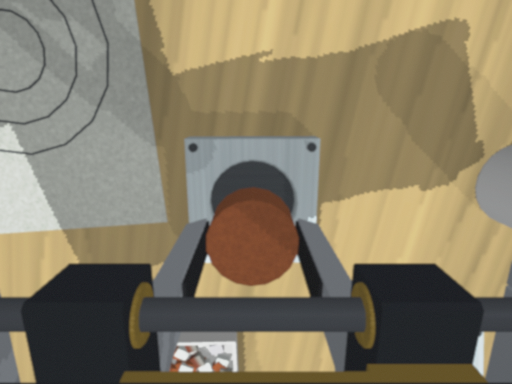

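The wrist view shows the die's far edge in full, which puts its centre at about (448.4,267.4), so I need to shift -2.4 mm in y. The disc is level in the jaws. Lowering it.

```bash
python3 -m creep '{"translation":[[0,-2.5,-15],[0,-2.5,-32],[0,-2.5,-46],[0,-2.5,-54],[0,-2.5,-56]],"yaw":[0,0,0,0,0],"gripper":[255,255,255,255,255]}'
python3 -m creep '{"translation":[[0,0,-1],[0,0,-2],[0,0,-3],[0,0,-4],[0,0,-4]],"yaw":[0,0,0,0,0],"gripper":[255,255,255,255,255]}'
```

```text
time_s: 11.97
ee_pos: [0.4485, 0.267, 0.051]
eef_rot: [3.141, 0.001, 1.746]
force: [0.5, -0.5, -0.1]
grip_width: 0.0509
time_s: 12.38
ee_pos: [0.4486, 0.2671, 0.0472]
eef_rot: [3.141, 0.001, 1.746]
force: [-0.0, -0.2, -0.8]
grip_width: 0.0512
```

```bash
python3 -m creep '{"translation":[[0,0,-0.5],[0,0,-1],[0,0,-1.5],[0,0,-2],[0,0,-2]],"yaw":[0,0,0,0,0],"gripper":[255,255,255,255,255]}'
python3 -m creep '{"translation":[[0,0,-0.3],[0,0,-0.6],[0,0,-0.9],[0,0,-1],[0,0,-1]],"yaw":[0,0,0,0,0],"gripper":[255,255,255,255,255]}'
```

```text
time_s: 12.8
ee_pos: [0.4486, 0.267, 0.0451]
eef_rot: [3.141, 0.001, 1.746]
force: [0.6, -1.4, -1.7]
grip_width: 0.0517
time_s: 13.22
ee_pos: [0.4486, 0.2671, 0.0442]
eef_rot: [3.141, 0.001, 1.746]
force: [-0.8, -0.6, -0.0]
grip_width: 0.0517
```

The TCP is at 44.2 mm, so the underside is within about 0.5 mm of the floor. Releasing.

```bash
python3 -m creep '{"translation":[[0,0,0],[0,0,0],[0,0,0],[0,0,0],[0,0,0]],"yaw":[0,0,0,0,0],"gripper":[0,0,0,0,0]}'
python3 -m creep '{"translation":[[0,0,0],[0,0,0],[0,0,10],[0,0,40],[0,0,80]],"yaw":[0,0,0,0,0],"gripper":[0,0,0,0,0]}'
python3 -m creep '{"translation":[[0,0,20],[0,0,20],[0,0,20],[0,0,20],[0,0,20]],"yaw":[0,0,0,0,0],"gripper":[0,0,0,0,0]}'
python3 - <<'E'
from h import *
s,c=wrist("pics/w6.png",0)
h=cv2.cvtColor(c["pixels"],cv2.COLOR_RGB2HSV);z=heights(c)
m=((abs(z-.042)<.005)&(h[...,1]>130)).astype(np.uint8);rects(c,m,.042,1000)
print("clay z",np.percentile(z[m>0],[2,50,98]).round(4))
m=((abs(z-.017)<.009)&(h[...,1]<70)).astype(np.uint8);rects(c,m,.022,2000)
E
```

```text
time_s: 13.63
ee_pos: [0.4486, 0.267, 0.0442]
eef_rot: [3.141, 0.001, 1.746]
force: [-0.1, 0.2, 0.6]
grip_width: 0.0811
time_s: 14.05
ee_pos: [0.4474, 0.2664, 0.1236]
eef_rot: [-3.138, 0.003, 1.746]
force: [0.4, 0.1, 0.6]
grip_width: 0.0942
time_s: 14.47
ee_pos: [0.4469, 0.2662, 0.1426]
eef_rot: [-3.136, 0.003, 1.746]
force: [-0.7, -0.0, -0.8]
grip_width: 0.0937
px [255. 193.] center [448.4 267.2] size [49.5 50.2] deg 10.099998 circle [array([448.1, 267.6]), np.float64(25.5)]
clay z [0.0399 0.0418 0.0432]
px [255. 184.] center [448.3 267.9] size [103.9 104.9] deg 10.199997 circle [array([448.2, 267.5]), np.float64(73.0)]
```

View pics/w6.png

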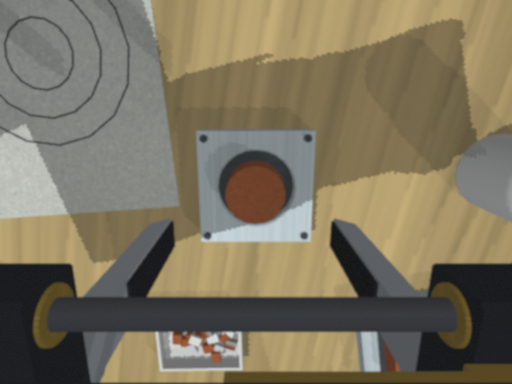

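The round blank at (255,193) lies centred in its cavity, less than 1 mm off, with its top at 41.8 mm (42 expected). The gripper is clear, so I'm handing in.

```bash
python3 -c "
from station import ctrl
print(ctrl.hand_in())"
```

```text
the job is handed in; nothing more can be done
None
```

Both blanks are in their dies and released, and the job was handed in at about 14.5 s of the 54 s allowed. The hand-in reports no verdict, so these are my own last checks:

| Blank | Offset from die centre | Other checks |
|---|---|---|
| Square | about 1 mm | turned within 0.3° of the die; touched the floor at about +8 N before release |
| Large round | under 1 mm | top at 41.8 mm (42 expected), level; I saw no clear floor contact force before letting go, and judged it within about 0.5 mm of the floor from the TCP height |

- **Round grasp corrected:** the first descent onto the round blank ended about 8 mm off in y. I corrected this before the jaws touched it.
- **Robot clear:** the gripper ended open, about 100 mm above where it released the round blank, touching nothing.
- **Not rechecked:** I did not image the square blank again after placing the round one.

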